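Set the tweezers to the gap gauge

TASK

Set the big sprung tweezers against the gap gauge: first lift the notched steel gauge out of its block and hang it by its loop over both prongs of the hook stand, notch down and its marked face towards the prong ends, and let go of it. Then take the tweezers by their ribbed finger plates, bring the tips just in front of the hanging gauge's notch, level, pointing straight at it and not touching it, and squeeze so that the gap between the tips matches the 12 mm wide notch. The job finishes with you still holding the tweezers there, gap steady; do not shift the petri dish, timer or beaker.

Things in the scene. Friction and masses are not known exactly. Their poses are not given: they have to be found in the camera images.
- gauge: Loose steel gap gauge, 0.1 kg: flat upright plate 8 mm thick (x), 50 mm wide (y), 115 mm tall (z), a loop at the top, a notch in the lower edge. Origin: centre of the lower edge; the marked front face looks along -x. Starts standing loosely in gauge_block (slot floor 8 mm above the worktop), facing as the block. Solid from z 20 to 60 mm.
- gauge_loop (a point): Middle of the underside of the gauge's top bar: gauge frame (0, 0, 103) mm. Top bar z 103 to 115 mm. Below it the loop's window, 38 mm wide (y), 43 mm high (z 60 to 103 mm), with a 6 mm post each side (y 19 to 25 mm), so the loop can be gripped from above across its 50 mm width.
- gauge_notch (a point): Centre of the notch on the gauge's front face: gauge frame (-4, 0, 10) mm; axes as the gauge's. The notch is open below, 12 mm wide (y), 20 mm high, with a short dark line above each side.
- gauge_block: Fixed black block 44 x 76 x 30 mm with the 22 mm deep slot that holds the gauge (1.5 mm play all round); origin: centre of its underside, axes as the gauge's.
- hook_stand: Fixed stand: grey base 100 x 110 x 12 mm, round upright, two parallel steel prongs 6 mm thick at y = -8 and +8 mm, axes 190 mm above the worktop, pointing along -x towards the robot. Origin: on the worktop under the upright. The prongs leave a clamp (34 mm wide, top 201 mm) at x = -12 mm, are straight to -75 mm, then turn up: ends at x -87 mm, 203 mm high.
- hook_seat (a point): Middle of the prongs' straight part, level with their top: stand frame (-50, 0, 193) mm, axes as the stand's. A loop goes over the turned-up ends along the stand's +x, then down. A hung gauge's top bar rests here, its origin 90 mm above the worktop.
- tweezers: Loose sprung steel tweezers, 205 mm long, 10 mm high, 60 g, flat on tweezer_rest, tips along +x. Origin: on the underside midway between two ribbed finger plates that face +y and -y (x = -30 to +30 mm, 10 mm high, centre z = 5 mm): squeeze them along y. Free: 36 mm over the outsides of the plates at the origin, tips 36 mm apart.
- tweezers_heel (a point): Heel where both arms hinge: tweezers frame (-95, 0, 5) mm. The arms move symmetrically. Squeezed at the origin, the tip gap shrinks 2.05 mm per mm; at a 12 mm gap the plates are parallel, 24 mm over their outsides. Spring: about 3 N per finger when free, 5 N at 12 mm, 6 N shut; opens by itself when released.
- tip_left (a point): Inner face of the tip of the +y arm; moves with the arm. Distance to tip_right = tip gap.
- tip_right (a point): Inner face of the tip of the -y arm.
- tips_middle (a point): Point midway between the tips: tweezers frame (100, 0, 5) mm.
- tweezer_rest: Fixed white rest: base plate 150 x 70 x 5 mm, two cross bars 8 mm thick, 68 mm wide, whose tops at 28 mm carry the tweezers, at x = -65 and +55 mm, with small ears at their ends up to 35 mm; free between the bars. Origin: on the worktop under the tweezers' origin; tweezers and rest share their axes at the start.
- petri: Loose closed petri dish, 64 mm across, 15 mm high; leave alone. Origin: underside.
- timer: Loose white timer with three keys, 66 x 66 x 19 mm; leave alone. Origin: underside.
- beaker: Loose plastic beaker, 64 mm across, 74 mm high; leave alone. Origin: underside.

How it is judged:
By the outcome, as a careful person would: the job done as asked, in the order asked, and still so for the second after the job is handed in, while the arm keeps its last pose, push and grip.
It also fails if it takes over 51 s, if anything falls off the work surface, if the arm or the gripper's body presses on something with over 40 N, if the wrist force passes 120 N, or if a joint passes its speed limit or range.

ROBOT

A 6-joint arm with a two-finger parallel gripper is mounted at the origin on a cart in front of the work surface, level with it; the furniture and walls round the work are solid. World frame = base frame: x ahead of the robot, y to its left, z up, the work surface at z = 0. Lengths are in m, angles in rad, forces in N, time in s.
With the tool pointing down it reaches from about 0.35 to 0.975 m from the base axis. Payload 4.9 kg.
Tool frame: the origin (TCP) lies at the very end of the fingers, on their centre line; the grasp point (between the pads) lies ctrl.grip_point_offset behind it (ctrl.grip_point_offset is the distance from the TCP to the grasp point, in m); z points along the fingers, y is the line along which they close (so a half turn about z gives the same grasp; the last joint's range is limited). The gripper opens to 85 mm and grips with 20 to 120 N. Pads are 22 mm wide; open, the fingers measure 114 mm over their backs; the gripper's body (76 mm by 85 mm) begins 54 mm behind the grasp point. The pads swing forward as they close: fully open they stand 13 mm farther back than shut.
Start: joints at [1.066, 0.053, 1.613, -0, 1.476, -0.119], TCP at [0.235, 0.579, 0.231] pointing down, gripper open.
Joint ranges: [-3.01, 3.01], [-1.01, 2.22], [0.06, 2.58], [-1.02, 4.17], [0.09, 2.62], [-3.14, 3.14]. Speed limits (rad/s): [2.57, 2.57, 3.14, 3.14, 3.14, 3.14].

INTERFACE

Orientations are given as a rotation vector (axis times angle).
In Python, from station import ctrl gives the robot as it stands. The module is installed in compiled form; this text tells all that it offers.
- The arm moves only by the tool drive_tool, never from a script. Its argument "steps" is a list of rows, each an object with "translation": the shift along the tool's x, y, z normalised to -1 to 1, where 1 is 4 cm, a list of three; "angular": the turn, a rotation vector about the tool's x, y, z normalised to -1 to 1, where 1 is 8 degrees, a list of three; "gripper": the opening, from 0 (shut) to 1 (fully open). In form: [{"translation": [dx, dy, dz], "angular": [wx, wy, wz], "gripper": gripper}, ...]. A call has 1 to 8 rows; each row shifts and turns the commanded pose from where the row before left it, along the tool's axes as they then stand; what a row does not reach is not made up. A row lasts 1/8 s, in which the tool goes at most 62.5 mm and 10.7 degrees, less where a joint would pass 70% of its speed; a pose out of reach is approached as far as the arm can. A call with a number of a shift or a turn outside -1 to 1 is refused whole. A call with a gripper value outside its range is refused whole. The fingers move at their own pace and stop on an object; "force" is the grip in N (left out, the last holds). Time passes only in rows, so rows that do not move let the fingers close. It gives the time, the measured TCP pose, the force, the opening and the grip force at its end, in the units of the state.
- ctrl.get_obs(): the state, without advancing time (a new reading comes with each control period).
- ctrl.get_image(name): name is "scene" or "side" or "wrist"; returns a dict with "color" (480x640x3 uint8, red, green, blue), "depth" (480x640 float32, m along the optical axis (not along the pixel's ray), 0 where there is no reading), "fx", "fy", "cx", "cy" (pixels), "R" (3x3) and "t" (3): a world point X has camera coordinates R X + t. Camera axes: x right, y down, z forward; pixel columns grow to the right and rows downward; lengths in m; the calibration is good to about 2 mm. A picture is of the moment at which its call begins.
- ctrl.finish_job(): hands the job in; it is judged then, once.
The state is a dict: "t": time; "q": joint angles; "dq": joint speeds; "effort": joint torques, N m; "tool_pos": TCP position; "tool_rot": TCP orientation; "contact_force": force on the tool from outside, world axes, zero at the start; "wrist_torque": the same for the moment, N m; "opening": finger opening in m; "grip_force": force on a finger pad.
Only numpy, scipy, OpenCV 4.12 (cv2) and the standard library are available. Lean on these libraries where they do the work, as an engineer would, in place of code of your own. Each camera call takes 0.05 s, during which the arm holds its last target. There are 200 camera calls.

## Working session

There is one attempt and no reset: what is moved stays moved. The work goes in short steps, Python scripts to look and compute and a tool call to move; the robot and the scene stay as the last step left them, time stands still between calls to the robot, and variables do not carry over. Pictures are saved under pics/ and viewed, at most 10 in all, crops included, and the job is handed in when it is done.

Besides the shell and the picture viewer there is one more tool, called after ">>>" as a command line: name --argument value ..., lists and objects as JSON in quotes. drive_tool: Moves the arm, as the interface text tells. Its arguments: {"type":"object","properties":{"steps":{"type":"array"},"force":{"type":"number"}},"required":["steps"]}

```bash
mkdir -p pics; cat > h.py <<'E'
import numpy as np, cv2
from station import ctrl
from scipy.spatial.transform import Rotation as Ro
def grab(n,tag):
    im=ctrl.get_image(n); np.savez(f'pics/{tag}.npz',**im); cv2.imwrite(f'pics/{tag}.png',im['color'][:,:,::-1]); return im
def load(tag): return dict(np.load(f'pics/{tag}.npz'))
def world(im):
    v,u=np.mgrid[:480,:640]; d=im['depth']
    P=np.stack([(u-im['cx'])/im['fx']*d,(v-im['cy'])/im['fy']*d,d],-1)
    return (P-im['t'])@im['R']
def ray(im,u,v,z):
    c=-im['R'].T@im['t']; d=im['R'].T@np.array([(u-im['cx'])/im['fx'],(v-im['cy'])/im['fy'],1]); return c+d*(z-c[2])/d[2]
def proj(im,X):
    p=np.asarray(X)@im['R'].T+im['t']; return np.stack([im['fx']*p[...,0]/p[...,2]+im['cx'],im['fy']*p[...,1]/p[...,2]+im['cy']],-1)
E
python3 - <<'E'
from h import *
a=grab('scene','s0');b=grab('side','d0')
for i in(a,b): print(-i['R'].T@i['t'],i['R'][2],i['fx'])
o=ctrl.get_obs();print(o,ctrl.grip_point_offset, Ro.from_rotvec(o['tool_rot']).as_matrix().round(3))
E
```

```text
[-0.18032807 -0.73141344  0.65090152] [ 0.66745995  0.56029465 -0.49047641] 500.24634087489903
[ 0.2100176  -0.94048528  0.81084494] [ 0.29737085  0.73044543 -0.61483336] 594.0133805688519
{'t': 0.1, 'q': array([ 1.06598481e+00,  5.32979431e-02,  1.61417461e+00, -1.40222294e-05,
        1.47601678e+00, -1.19004086e-01]), 'dq': array([-3.53998257e-04, -1.31627948e-03, -3.65365836e-03,  6.36955270e-05,
       -5.39257314e-04, -9.10114719e-04]), 'effort': array([ 1.44154579e-03, -3.94901240e+01, -3.71363997e+01, -4.99739156e-05,
        3.90214656e-03,  4.57886017e-06]), 'tool_pos': array([0.234917  , 0.57854902, 0.23017086]), 'tool_rot': array([-6.02161988e-01, -3.08276239e+00,  2.84176642e-03]), 'contact_force': array([ 0.33933082, -0.17214925, -0.49180199]), 'wrist_torque': array([-0.04836514,  0.0311852 , -0.02852306]), 'grip_force': 0.0, 'opening': 0.08560600312743452} 0.0187 [[-0.926  0.376 -0.001]
 [ 0.376  0.926 -0.002]
 [ 0.    -0.002 -1.   ]]
```

View pics/s0.png

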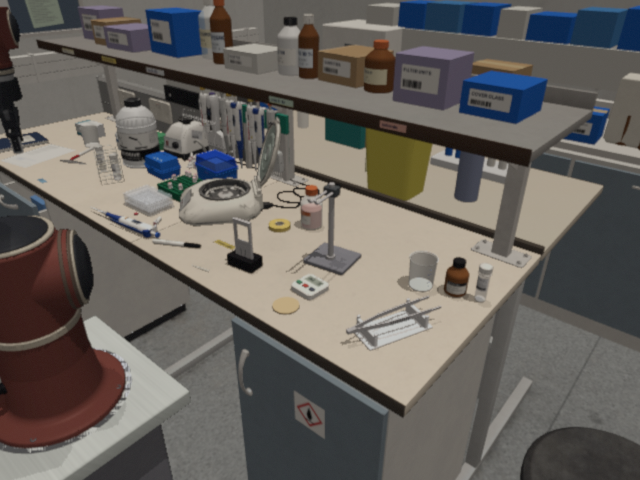

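View pics/d0.png

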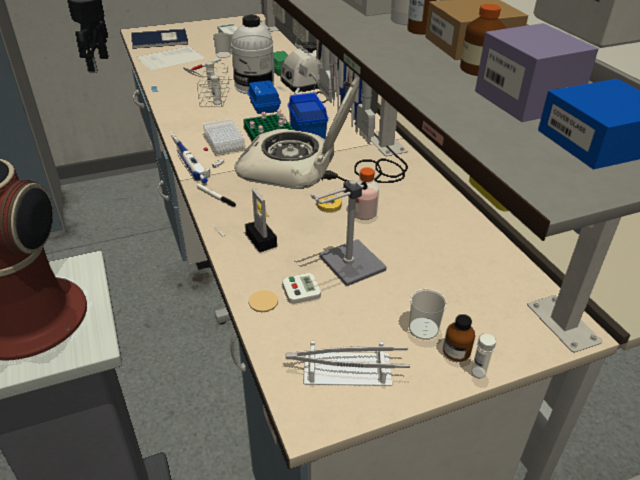

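The scene view shows the gauge block at about (245,260), the hook stand at (333,255) and the rest with tweezers at (395,320). The side view shows the same things at (261,240), (352,262) and (348,362). I'll enlarge the side view.

```bash
python3 - <<'E'
from h import *
b=load('d0')['color'][:,:,::-1]
cv2.imwrite('pics/c1.png',cv2.resize(b[165:310,225:415],None,fx=4,fy=4,interpolation=cv2.INTER_CUBIC))
cv2.imwrite('pics/c2.png',cv2.resize(b[335:395,275:420],None,fx=5.5,fy=5.5,interpolation=cv2.INTER_CUBIC)[:,:800])
im=load('d0');W=world(im)
for u,v in [(261,238),(270,245),(350,262),(263,300),(301,290),(348,378),(425,330)]: print(u,v,W[v,u].round(4))
E
```

```text
261 238 [0.473  0.0322 0.0337]
270 245 [0.4921 0.0322 0.0092]
350 262 [ 0.6285 -0.087   0.0138]
263 300 [ 0.4271 -0.1241  0.0071]
301 290 [ 0.5017 -0.1354  0.0185]
348 378 [ 0.5052 -0.3558  0.0045]
425 330 [ 0.6699 -0.3237  0.0276]
```

View pics/c1.png

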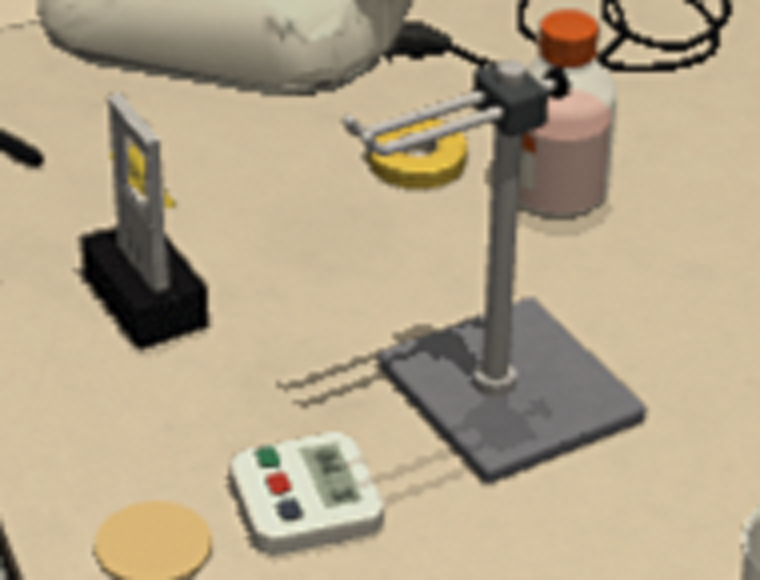

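View pics/c2.png

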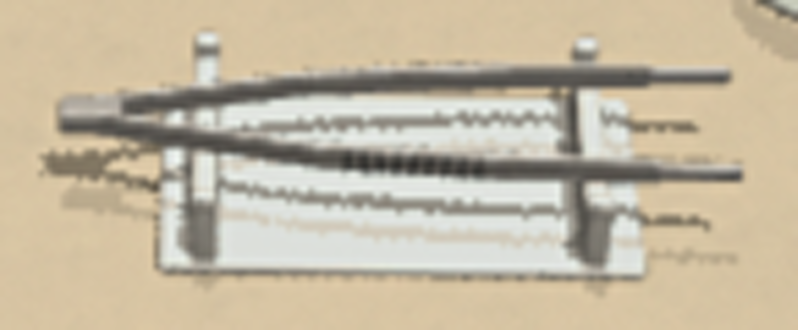

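Crop 1 shows the gauge upright in its block, window plane edge-on towards the camera. The stand base corners are at (380,355), (487,475), (645,410) and (533,300), and the prongs end at (350,125). Crop 2 shows the tweezers with the heel left at (65,110) and tips right at (735,75) and (742,172).

```bash
python3 - <<'E'
from h import *
im=load('d0');W=world(im)
def c1(p,z): return ray(im,p[0]/4+225-.4,p[1]/4+165-.4,z)
def c2(p,z): return ray(im,p[0]/5.5+275-.4,p[1]/5.5+335-.4,z)
print('block top z30');[print(c1(p,.03).round(4)) for p in [(82,237),(140,315),(207,290)]]
print('block bot');[print(c1(p,0).round(4)) for p in [(85,275),(142,348),(207,326)]]
S=[c1(p,.012) for p in [(380,355),(487,470),(645,408),(533,300)]];print('stand',np.round(S,4),np.mean(S,0))
for a,b in ((0,3),(1,2),(1,0),(2,3)): d=S[b]-S[a];print(np.linalg.norm(d),np.degrees(np.arctan2(d[1],d[0])))
R=[c2(p,.003) for p in [(158,270),(647,274)]];print('rest',np.round(R,4));d=R[1]-R[0];print(np.linalg.norm(d),np.degrees(np.arctan2(d[1],d[0])))
t=[c2(p,.033) for p in [(62,112),(733,74),(742,172)]];print('tw heel tips',np.round(t,4)); d=(t[1]+t[2])/2-t[0];print(np.linalg.norm(d),np.degrees(np.arctan2(d[1],d[0])))
# prong pixels
for k in [(350,125),(378,147),(430,105),(440,130),(512,80)]: print(k,c1(k,.193).round(4))
# cloud of gauge (z .04-.13) both cams
for tag in('d0','s0'):
    i=load(tag);w=world(i).reshape(-1,3)
    m=(i['depth'].ravel()>0)&(abs(w[:,0]-.47)<.06)&(abs(w[:,1]-.04)<.06)&(w[:,2]>.04)&(w[:,2]<.13)
    g=w[m];print(tag,len(g),g.mean(0),g.min(0),g.max(0));
    c=cv2.minAreaRect((g[:,:2]*1000).astype(np.float32));print(c)
    m=(i['depth'].ravel()>0)&(abs(w[:,0]-.63)<.15)&(abs(w[:,1]+.09)<.08)&(w[:,2]>.15)&(w[:,2]<.215);g=w[m];print('top',len(g),cv2.minAreaRect((g[:,:2]*1000).astype(np.float32)),g[:,2].max())
E
```

```text
block top z30
[0.4567 0.0981 0.03  ]
[0.466  0.0202 0.03  ]
[0.506  0.0281 0.03  ]
block bot
[0.4578 0.1028 0.    ]
[0.4683 0.0292 0.    ]
[ 0.5071  0.0348 -0.    ]
stand [[ 0.5807 -0.0359  0.012 ]
 [ 0.597  -0.1397  0.012 ]
 [ 0.6928 -0.1252  0.012 ]
 [ 0.6766 -0.0216  0.012 ]] [ 0.63675931 -0.08058266  0.012     ]
0.09694555658430855 8.464511729343654
0.09683656126228948 8.60299626052447
0.10505259599394051 98.96945165983128
0.10481764206249652 98.91084745779082
rest [[ 0.4305 -0.3385  0.003 ]
 [ 0.5699 -0.3942  0.003 ]]
0.15007604245546094 -21.769567794860176
tw heel tips [[ 0.4159 -0.2932  0.033 ]
 [ 0.6177 -0.3546  0.033 ]
 [ 0.6014 -0.3905  0.033 ]]
0.2092409446550443 -22.272010749883997
(350, 125) [ 0.5464 -0.0782  0.193 ]
(378, 147) [ 0.5519 -0.0998  0.193 ]
(430, 105) [ 0.588  -0.0758  0.193 ]
(440, 130) [ 0.5842 -0.097   0.193 ]
(512, 80) [ 0.6333 -0.0696  0.193 ]
d0 394 [0.47998767 0.06160515 0.08456262] [0.47351082 0.03445244 0.04032452] [0.48845509 0.092326   0.12663286]
((480.8292236328125, 63.84498596191406), (10.143241882324219, 58.044498443603516), 7.356219291687012)
top 607 ((599.1046752929688, -86.42030334472656), (119.28372192382812, 35.471214294433594), 10.528563499450684) 0.21025886823394768
s0 423 [0.47800358 0.06237053 0.08073957] [0.47094002 0.03789561 0.04000096] [0.49047608 0.09146395 0.12256376]
((480.3382263183594, 64.88539123535156), (15.183269500732422, 53.83641052246094), 7.243465900421143)
top 379 ((597.2496948242188, -84.29800415039062), (117.27784729003906, 35.114898681640625), 6.009421348571777) 0.20653020852196252
```

```bash
cat >> h.py <<'E'
def Rd(yaw): # tool down, tool y along heading yaw+90 (deg), or the half turn
    return Ro.from_euler('z',yaw,degrees=True)*Ro.from_matrix(np.diag([-1.,1,-1]))
def plan(wps,state=None,vmax=.04,dec=2):
    """wps: (pos,yaw,minrows); prints shifts per segment with turn spread in the rows"""
    o=ctrl.get_obs(); p=np.array(o['tool_pos']);r=Ro.from_rotvec(o['tool_rot'])
    if state: p,r=state
    for q,yaw,n in wps:
        q=np.array(q);rt=Rd(yaw)
        n=max(n,int(np.ceil(np.linalg.norm(q-p)/vmax)),int(np.ceil((r.inv()*rt).magnitude()/np.radians(8))))
        print('->',q.round(4),yaw)
        for k in range(n,0,-1):
            t=(r.inv().apply((q-p)/k)/.04).round(dec); w=((r.inv()*rt).as_rotvec()/k/np.radians(8)).round(dec)
            print(t.tolist(),w.tolist())
            p=p+r.apply(t*.04); r=r*Ro.from_rotvec(w*np.radians(8))
    return p,r
E
python3 - <<'E'
from h import *
A=np.array([.235,.579]);B=np.array([.47,.063])
u=(B-A)/np.linalg.norm(B-A)
for tag in('d0','s0'):
    i=load(tag);w=world(i).reshape(-1,3);w=w[i['depth'].ravel()>0]
    s=(w[:,:2]-A)@u; l=(w[:,:2]-A)@[-u[1],u[0]]
    for k in np.arange(.1,.7,.05):
        m=(abs(l)<.1)&(abs(s-k)<.025)&(w[:,2]<.6); print(tag,k.round(2),w[m][:,2].max().round(3) if m.any() else None,end=' ; ')
    print()
plan([((.43,.06,.25),7.4,0)],vmax=.039)
E
```

```text
d0 0.1 0.004 ; d0 0.15 0.029 ; d0 0.2 0.033 ; d0 0.25 0.034 ; d0 0.3 0.029 ; d0 0.35 0.015 ; d0 0.4 0.015 ; d0 0.45 0.016 ; d0 0.5 0.008 ; d0 0.55 0.126 ; d0 0.6 0.127 ; d0 0.65 0.005 ; 
s0 0.1 0.553 ; s0 0.15 0.522 ; s0 0.2 0.029 ; s0 0.25 0.029 ; s0 0.3 0.025 ; s0 0.35 0.011 ; s0 0.4 0.013 ; s0 0.45 0.01 ; s0 0.5 0.003 ; s0 0.55 0.123 ; s0 0.6 0.122 ; s0 0.65 0.002 ; 
-> [0.43 0.06 0.25] 7.4
[-0.63, -0.68, -0.03] [-0.0, -0.0, -0.25]
[-0.6, -0.7, -0.03] [-0.0, -0.0, -0.25]
[-0.58, -0.72, -0.03] [-0.0, -0.0, -0.25]
[-0.55, -0.74, -0.03] [-0.0, -0.0, -0.24]
[-0.53, -0.76, -0.03] [-0.0, -0.0, -0.25]
[-0.5, -0.78, -0.03] [-0.0, -0.0, -0.24]
[-0.47, -0.79, -0.03] [-0.0, -0.0, -0.25]
[-0.45, -0.81, -0.03] [-0.0, -0.0, -0.24]
[-0.42, -0.82, -0.03] [-0.0, -0.0, -0.25]
[-0.39, -0.84, -0.03] [-0.0, -0.0, -0.24]
[-0.36, -0.85, -0.04] [-0.0, -0.0, -0.25]
[-0.33, -0.86, -0.03] [-0.0, -0.0, -0.24]
[-0.3, -0.87, -0.04] [-0.0, -0.0, -0.25]
[-0.27, -0.88, -0.03] [-0.01, -0.0, -0.24]
[-0.24, -0.89, -0.04] [-0.0, -0.01, -0.25]
```

>>> drive_tool --steps '[{"translation":[-0.63,-0.68,-0.03],"angular":[0,0,-0.25],"gripper":1},{"translation":[-0.6,-0.7,-0.03],"angular":[0,0,-0.25],"gripper":1},{"translation":[-0.58,-0.72,-0.03],"angular":[0,0,-0.25],"gripper":1},{"translation":[-0.55,-0.74,-0.03],"angular":[0,0,-0.24],"gripper":1},{"translation":[-0.53,-0.76,-0.03],"angular":[0,0,-0.25],"gripper":1},{"translation":[-0.5,-0.78,-0.03],"angular":[0,0,-0.24],"gripper":1},{"translation":[-0.47,-0.79,-0.03],"angular":[0,0,-0.25],"gripper":1},{"translation":[-0.45,-0.81,-0.03],"angular":[0,0,-0.24],"gripper":1}]'

```text
t: 1.1
tool_pos: [0.3393, 0.301, 0.2404]
tool_rot: [-0.172, -3.136, 0.001]
contact_force: [0.6, -0.9, -0.0]
opening: 0.0854
grip_force: 0.0
```

>>> drive_tool --steps '[{"translation":[-0.42,-0.82,-0.03],"angular":[0,0,-0.25],"gripper":1},{"translation":[-0.39,-0.84,-0.03],"angular":[0,0,-0.24],"gripper":1},{"translation":[-0.36,-0.85,-0.04],"angular":[0,0,-0.25],"gripper":1},{"translation":[-0.33,-0.86,-0.03],"angular":[0,0,-0.24],"gripper":1},{"translation":[-0.3,-0.87,-0.04],"angular":[0,0,-0.25],"gripper":1},{"translation":[-0.27,-0.88,-0.03],"angular":[0,0,-0.24],"gripper":1},{"translation":[-0.24,-0.89,-0.04],"angular":[0,0,-0.25],"gripper":1},{"translation":[0,0,0],"angular":[0,0,0],"gripper":1}]'

```text
t: 2.1
tool_pos: [0.4303, 0.0589, 0.2501]
tool_rot: [0.197, -3.135, 0.0]
contact_force: [-0.5, 0.3, -0.8]
opening: 0.0853
grip_force: 0.0
```

```bash
python3 - <<'E'
from h import *
im=grab('wrist','w1');print(-im['R'].T@im['t'],im['R'],im['fx']);o=ctrl.get_obs();print(o['tool_pos'],o['t'],o['q'])
E
```

```text
[0.35025149 0.04988428 0.39228377] [[-1.26289390e-01  9.91993073e-01 -8.56029015e-04]
 [ 9.42649319e-01  1.20276184e-01  3.11361368e-01]
 [ 3.08971280e-01  3.85147020e-02 -9.50291201e-01]] 404.28293579870507
[0.42993495 0.0598889  0.25005444] 2.15 [-3.35836530e-02 -4.41488886e-01  2.00943455e+00  3.26293882e-04
  1.57469867e+00 -1.73131717e+00]
```

View pics/w1.png

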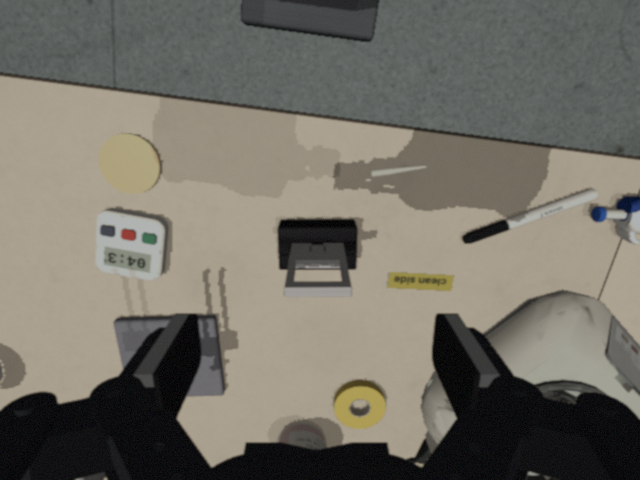

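The wrist view shows the gauge's front face towards the camera, with top bar ends at (285,292) and (351,289) and the block at (279–356, 220–268). The timer is at (130,245) and part of the stand base at (170,355).

```bash
python3 - <<'E'
from h import *
i=load('w1');W=world(i);d=i['depth']
m=(d>0)&(abs(W[...,0]-.48)<.05)&(abs(W[...,1]-.06)<.06)
for lo,hi in((.112,.135),(.06,.11),(.025,.035)):
    g=W[m&(W[...,2]>lo)&(W[...,2]<hi)];print(lo,len(g),g.mean(0),cv2.minAreaRect((g[:,:2]*1000).astype(np.float32)),np.percentile(g[:,2],[5,50,95]))
print([ray(i,u,v,z).round(4) for u,v,z in((285,289,.123),(351,286,.123),(285,296.5,.123),(352,294,.123))])
E
```

```text
0.112 1030 [0.47869397 0.06744619 0.12042305] ((479.9563293457031, 67.5322036743164), (9.17400074005127, 49.89839553833008), 7.813540458679199) [0.11349124 0.12184329 0.12322808]
0.06 857 [0.47798735 0.06736596 0.07542385] ((479.693603515625, 67.62709045410156), (8.397415161132812, 49.86597442626953), 7.399242401123047) [0.06209044 0.06776602 0.10506103]
0.025 2183 [0.47342766 0.06655563 0.02902978] ((479.72515869140625, 67.56265258789062), (44.455780029296875, 76.14533233642578), 7.479942321777344) [0.02668507 0.02914879 0.03079597]
[array([0.4807, 0.0433, 0.123 ]), array([0.4722, 0.0909, 0.123 ]), array([0.4868, 0.044 , 0.123 ]), array([0.4785, 0.0926, 0.123 ])]
```

```bash
python3 - <<'E'
from h import *
plan([((.4798,.0675,.25),7.5,2),((.4798,.0675,.086),7.5,6)])
E
```

```text
-> [0.4798 0.0675 0.25  ] 7.5
[-0.63, 0.02, 0.0] [0.0, -0.0, -0.01]
[-0.63, 0.01, 0.0] [0.0, -0.01, -0.02]
-> [0.4798 0.0675 0.086 ] 7.5
[0.0, -0.0, 0.68] [0.0, 0.0, 0.0]
[0.0, -0.0, 0.68] [0.0, 0.0, 0.0]
[0.0, -0.0, 0.69] [0.0, 0.0, 0.0]
[0.0, -0.0, 0.68] [0.0, 0.0, 0.0]
[0.0, -0.0, 0.69] [0.0, 0.0, 0.0]
[0.0, -0.0, 0.68] [0.0, 0.0, 0.0]
```

>>> drive_tool --steps '[{"translation":[-0.63,0.02,0],"angular":[0,0,-0.01],"gripper":1},{"translation":[-0.63,0.01,0],"angular":[0,0,-0.02],"gripper":1},{"translation":[0,0,0.68],"angular":[0,0,0],"gripper":1},{"translation":[0,0,0.68],"angular":[0,0,0],"gripper":1},{"translation":[0,0,0.69],"angular":[0,0,0],"gripper":1},{"translation":[0,0,0.68],"angular":[0,0,0],"gripper":1},{"translation":[0,0,0.69],"angular":[0,0,0],"gripper":1},{"translation":[0,0,0.68],"angular":[0,0,0],"gripper":1}]'

```text
t: 3.15
tool_pos: [0.4792, 0.0695, 0.0854]
tool_rot: [0.212, -3.134, -0.001]
contact_force: [0.5, 0.1, -0.1]
opening: 0.0851
grip_force: 0.0
```

>>> drive_tool --steps '[{"translation":[0,0,0],"angular":[0,0,0],"gripper":0.8},{"translation":[0,0,0],"angular":[0,0,0],"gripper":0.65},{"translation":[0,0,0],"angular":[0,0,0],"gripper":0.5},{"translation":[0,0,0],"angular":[0,0,0],"gripper":0.4},{"translation":[0,0,0],"angular":[0,0,0],"gripper":0.4}]' --force 35

```text
t: 3.78
tool_pos: [0.481, 0.0684, 0.0881]
tool_rot: [-0.209, 3.132, 0.0]
contact_force: [0.1, 0.4, 6.3]
opening: 0.0492
grip_force: 37.8
```

Gripped. I'll lift, and work out the stand position more carefully from the pictures already taken.

```bash
python3 - <<'E'
from h import *
i=load('w1')
c=[ray(i,u,v,.012) for u,v in((116,321),(214,317),(222,393))];print('base w1',np.round(c,4))
for a,b in((0,1),(1,2)): d=c[b]-c[a];print(np.linalg.norm(d),np.degrees(np.arctan2(d[1],d[0])))
s=load('d0');print('foot',ray(s,495/4+225-.4,378/4+165-.4,.012))
for tag in('d0','s0'):
    s=load(tag);w=world(s).reshape(-1,3);d=s['depth'].ravel()
    m=(d>0)&(abs(w[:,0]-.58)<.05)&(abs(w[:,1]+.09)<.04)&(w[:,2]>.175)&(w[:,2]<.215);g=w[m]
    x=g[:,:2];print(tag,len(g),cv2.minAreaRect((x*1000).astype(np.float32)),np.percentile(g[:,2],[5,50,90,100]))
    m=(d>0)&(abs(w[:,0]-.64)<.05)&(abs(w[:,1]+.09)<.04)&(w[:,2]>.04)&(w[:,2]<.17);g=w[m];print('upright',g.mean(0),g.max(0)-g.min(0))
# project hypotheses for prongs in side view
def st(x,y,z,o=(.637,-.083),yaw=8.6):
    a=np.radians(yaw);return [o[0]+x*np.cos(a)-y*np.sin(a),o[1]+x*np.sin(a)+y*np.cos(a),z]
s=load('d0');print([((proj(s,st(*p))-[225,165]+.4)*4).round(0).tolist() for p in((-.087,.008,.203),(-.087,-.008,.203),(-.075,.008,.19),(-.075,-.008,.19),(-.012,.008,.19),(-.012,-.008,.19),(0,0,.012))])
plan([((.481,.0684,.148),7.5,4),((.46,.02,.215),8,3)])
E
```

```text
base w1 [[ 0.5945 -0.1337  0.012 ]
 [ 0.5765 -0.0306  0.012 ]
 [ 0.6725 -0.0169  0.012 ]]
0.10469096426459859 99.90333297406484
0.09700714335746162 8.109799487186766
foot [ 0.63002478 -0.07519466  0.012     ]
d0 419 ((585.1873779296875, -85.17880249023438), (89.88289642333984, 36.46406173706055), 5.190489768981934) [0.18665633 0.19351636 0.20230963 0.21025887]
upright [ 0.62507021 -0.08420435  0.106906  ] [0.01639179 0.01431577 0.12931739]
s0 280 ((584.49365234375, -84.85163879394531), (91.86328125, 35.10893630981445), 4.6277666091918945) [0.18209616 0.19112158 0.1998555  0.20653021]
upright [ 0.62242842 -0.08371703  0.10606325] [0.01639164 0.0159215  0.12922261]
[[365.0, 117.0], [382.0, 134.0], [387.0, 133.0], [404.0, 150.0], [500.0, 97.0], [518.0, 113.0], [513.0, 384.0]]
-> [0.481  0.0684 0.148 ] 7.5
[-0.0, 0.0, -0.37] [0.0, 0.01, 0.0]
[-0.0, 0.0, -0.38] [0.0, 0.0, 0.01]
[-0.0, 0.0, -0.37] [0.0, 0.01, 0.0]
[-0.0, 0.0, -0.38] [0.0, 0.0, 0.01]
-> [0.46  0.02  0.215] 8
[0.23, -0.38, -0.56] [0.0, 0.0, -0.02]
[0.22, -0.37, -0.56] [0.0, 0.0, -0.02]
[0.23, -0.38, -0.55] [0.0, 0.0, -0.02]
```

The upright foot is at crop (495,378), so the origin is near (0.627,-0.078) with yaw 8.6°.

```bash
python3 - <<'E'
from h import *
plan([((.481,.0684,.148),7.5,4),((.4935,-.098,.195),8.6,6)])
E
```

```text
-> [0.481  0.0684 0.148 ] 7.5
[-0.0, 0.0, -0.37] [0.0, 0.01, 0.0]
[-0.0, 0.0, -0.38] [0.0, 0.0, 0.01]
[-0.0, 0.0, -0.37] [0.0, 0.01, 0.0]
[-0.0, 0.0, -0.38] [0.0, 0.0, 0.01]
-> [ 0.4935 -0.098   0.195 ] 8.6
[0.04, -0.69, -0.2] [0.0, 0.0, -0.02]
[0.04, -0.69, -0.19] [0.0, 0.0, -0.02]
[0.04, -0.7, -0.2] [0.0, 0.0, -0.02]
[0.04, -0.69, -0.19] [0.0, 0.0, -0.03]
[0.05, -0.7, -0.2] [0.0, 0.0, -0.02]
[0.05, -0.69, -0.19] [0.0, 0.0, -0.03]
```

>>> drive_tool --steps '[{"translation":[0,0,-0.37],"angular":[0,0,0],"gripper":0.4},{"translation":[0,0,-0.38],"angular":[0,0,0],"gripper":0.4},{"translation":[0,0,-0.37],"angular":[0,0,0],"gripper":0.4},{"translation":[0,0,-0.38],"angular":[0,0,0],"gripper":0.4}]'

```text
t: 4.28
tool_pos: [0.4798, 0.0682, 0.1477]
tool_rot: [-0.21, 3.134, -0.0]
contact_force: [0.2, 0.4, 0.1]
opening: 0.0497
grip_force: 37.5
```

>>> drive_tool --steps '[{"translation":[0.04,-0.69,-0.2],"angular":[0,0,-0.02],"gripper":0.4},{"translation":[0.04,-0.69,-0.2],"angular":[0,0,-0.02],"gripper":0.4},{"translation":[0.04,-0.7,-0.2],"angular":[0,0,-0.02],"gripper":0.4},{"translation":[0.04,-0.69,-0.19],"angular":[0,0,-0.03],"gripper":0.4},{"translation":[0.05,-0.7,-0.2],"angular":[0,0,-0.02],"gripper":0.4},{"translation":[0.05,-0.69,-0.19],"angular":[0,0,-0.03],"gripper":0.4},{"translation":[0,0,0],"angular":[0,0,0],"gripper":0.4}]'

```text
t: 5.15
tool_pos: [0.4935, -0.0994, 0.1952]
tool_rot: [-0.236, 3.131, -0.001]
contact_force: [0.8, 0.0, -0.8]
opening: 0.0493
grip_force: 37.6
```

```bash
python3 - <<'E'
from h import *
b=grab('side','d2');grab('wrist','w2')
cv2.imwrite('pics/c3.png',cv2.resize(b['color'][140:260,235:395,::-1],None,fx=5,fy=5,interpolation=cv2.INTER_CUBIC))
o=ctrl.get_obs();print(o)
E
```

```text
{'t': 5.25, 'q': array([-3.44219162e-01, -2.20760749e-01,  1.93286049e+00,  4.59687519e-04,
        1.42976482e+00, -2.06774352e+00]), 'dq': array([ 0.01743536,  0.00085246,  0.01330716,  0.0011866 , -0.00493116,
       -0.00111051]), 'effort': array([-6.01099245e-01, -2.76110280e+01, -3.77114511e+01, -3.57747939e-02,
       -2.26194039e-02, -3.49953974e-03]), 'tool_pos': array([ 0.49283205, -0.09771691,  0.19391117]), 'tool_rot': array([ 2.39565460e-01, -3.13238249e+00, -8.26964055e-04]), 'contact_force': array([-0.49049789,  0.89000479, -1.27846601]), 'wrist_torque': array([0.0231443 , 0.03971611, 0.02470239]), 'grip_force': 37.57826663553715, 'opening': 0.04954963919535793}
```

View pics/c3.png

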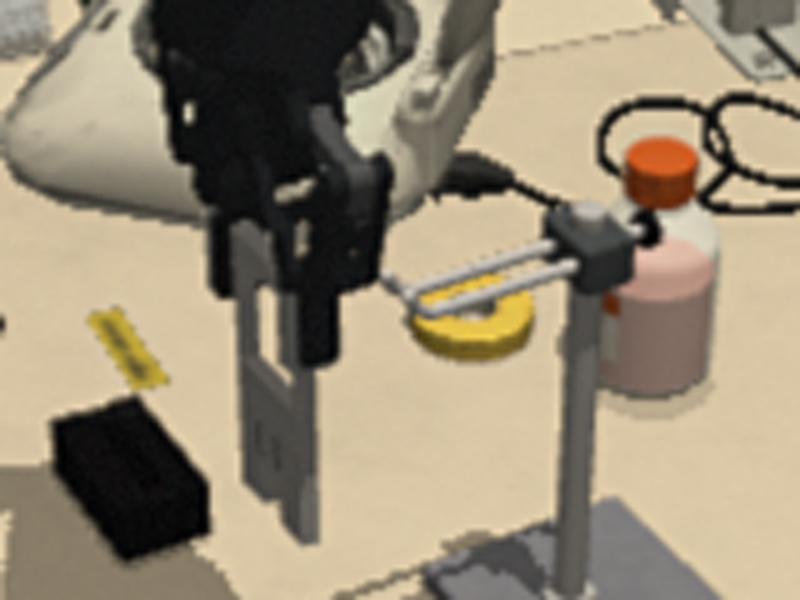

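The gauge hangs straight in the grip with its marked face to the robot. The prong ends are at crop (388,283) and (412,305), just beyond the finger.

```bash
python3 - <<'E'
from h import *
def st(x,y,z,o,yaw=8.6):
    a=np.radians(yaw);return [o[0]+x*np.cos(a)-y*np.sin(a),o[1]+x*np.sin(a)+y*np.cos(a),z]
s=load('d2')
px=lambda X:((proj(s,X)-[235,140]+.5)*5-.5).round(0).tolist()
for o in((.627,-.078),(.627,-.081)):
  print(o,[px(st(*p,o)) for p in((-.087,.008,.203),(-.087,-.008,.203),(-.075,.008,.19),(-.075,-.008,.19),(-.012,.008,.19),(-.012,-.008,.19),(0,0,.012))])
g=(.4928,-.0977);z0=.1939-.080
print('gauge bottom front corners, side corner back',[px(st(x,y,z0,g)) for x,y in((-.004,.025),(-.004,-.025),(.004,-.025))],'window bottom',[px(st(-.004,y,z0+.06,g)) for y in(.019,-.019)])
w=load('w2');W=world(w);m=(w['depth']>0)&(np.hypot(W[...,0]-.49,W[...,1]+.098)<.05)
v=W[m&(W[...,2]>.11)&(W[...,2]<.175)]
print(len(v),v.mean(0),v.min(0),v.max(0),cv2.minAreaRect((v[:,:2]*1000).astype(np.float32)))
E
```

```text
(0.627, -0.078) [[376.0, 269.0], [397.0, 290.0], [403.0, 290.0], [425.0, 311.0], [546.0, 244.0], [569.0, 265.0], [565.0, 603.0]]
(0.627, -0.081) [[378.0, 273.0], [400.0, 295.0], [406.0, 294.0], [428.0, 315.0], [549.0, 248.0], [572.0, 269.0], [568.0, 607.0]]
gauge bottom front corners, side corner back [[234.0, 478.0], [296.0, 549.0], [314.0, 542.0]] window bottom [[237.0, 358.0], [285.0, 411.0]]
5346 [ 0.48958913 -0.09859557  0.15568192] [ 0.48461806 -0.12412912  0.11375418] [ 0.49898782 -0.07402698  0.17499796] ((492.22998046875, -98.64682006835938), (9.191996574401855, 50.65395736694336), 8.38516902923584)
```

```bash
python3 - <<'E'
from h import *
p=plan([((.5778,-.0853,.194),8.6,6),((.5778,-.0853,.1715),8.6,3)])
E
```

```text
-> [ 0.5778 -0.0853  0.194 ] 8.6
[-0.36, -0.0, -0.0] [0.0, -0.0, 0.0]
[-0.36, -0.0, -0.0] [0.0, -0.0, 0.0]
[-0.36, -0.0, -0.0] [0.0, -0.0, 0.0]
[-0.36, -0.01, -0.0] [0.0, -0.0, 0.01]
[-0.35, -0.0, -0.0] [0.0, -0.0, 0.0]
[-0.36, -0.01, -0.0] [0.0, -0.0, 0.01]
-> [ 0.5778 -0.0853  0.1715] 8.6
[0.0, 0.0, 0.19] [0.0, -0.0, -0.0]
[0.0, 0.0, 0.19] [0.0, -0.0, -0.0]
[0.0, 0.0, 0.18] [0.0, -0.0, -0.0]
```

>>> drive_tool --steps '[{"translation":[-0.36,0,0],"angular":[0,0,0],"gripper":0.4},{"translation":[-0.36,0,0],"angular":[0,0,0],"gripper":0.4},{"translation":[-0.36,0,0],"angular":[0,0,0],"gripper":0.4},{"translation":[-0.36,0,0],"angular":[0,0,0],"gripper":0.4},{"translation":[-0.35,0,0],"angular":[0,0,0],"gripper":0.4},{"translation":[-0.36,-0.01,0],"angular":[0,0,0],"gripper":0.4},{"translation":[0,0,0],"angular":[0,0,0],"gripper":0.4}]'

```text
t: 6.12
tool_pos: [0.5789, -0.0852, 0.1936]
tool_rot: [0.241, -3.132, -0.0]
contact_force: [-1.2, -0.6, -1.2]
opening: 0.0494
grip_force: 37.5
```

>>> drive_tool --steps '[{"translation":[0,0,0.19],"angular":[0,0,0],"gripper":0.4},{"translation":[0,0,0.19],"angular":[0,0,0],"gripper":0.4},{"translation":[0,0,0.15],"angular":[0,0,0],"gripper":0.4},{"translation":[0,0,0],"angular":[0,0,0],"gripper":0.4}]'

```text
t: 6.62
tool_pos: [0.5773, -0.0851, 0.1715]
tool_rot: [0.24, -3.131, -0.001]
contact_force: [0.4, 0.5, -1.7]
opening: 0.0492
grip_force: 37.5
```

```bash
python3 - <<'E'
from h import *
b=grab('side','d3')
cv2.imwrite('pics/c4.png',cv2.resize(b['color'][130:270,265:405,::-1],None,fx=4.2,fy=4.2,interpolation=cv2.INTER_CUBIC))
E
```

```text
(no output)
```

View pics/c4.png

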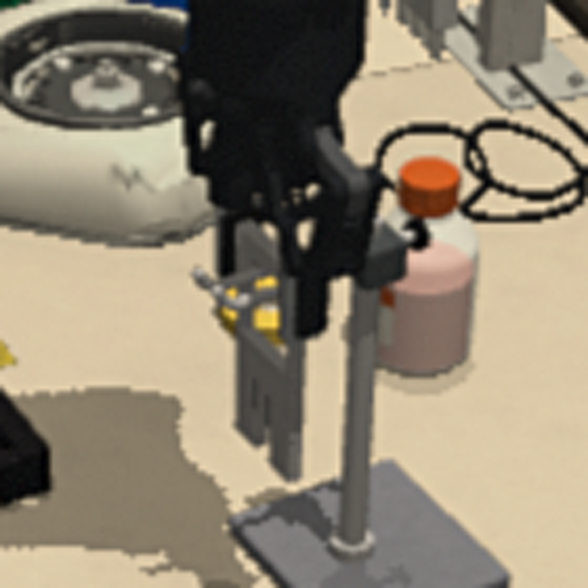

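Both prongs come through the loop window, with ends at (200,272) and (237,298). I'll lower to contact.

>>> drive_tool --steps '[{"translation":[0,0,0.03],"angular":[0,0,0],"gripper":0.4},{"translation":[0,0,0.02],"angular":[0,0,0],"gripper":0.4},{"translation":[0,0,0],"angular":[0,0,0],"gripper":0.4}]'

```text
t: 7.05
tool_pos: [0.5781, -0.0852, 0.1706]
tool_rot: [-0.24, 3.132, -0.0]
contact_force: [-0.3, 0.0, -0.1]
opening: 0.0496
grip_force: 37.5
```

>>> drive_tool --steps '[{"translation":[0,0,0.03],"angular":[0,0,0],"gripper":0.4},{"translation":[0,0,0],"angular":[0,0,0],"gripper":0.4}]'

```text
t: 7.3
tool_pos: [0.5782, -0.0853, 0.1698]
tool_rot: [-0.24, 3.132, -0.0]
contact_force: [0.1, 0.5, 1.6]
opening: 0.0493
grip_force: 37.7
```

Beginning contact. I'll release gradually, then rise.

>>> drive_tool --steps '[{"translation":[0,0,0.02],"angular":[0,0,0],"gripper":0.4},{"translation":[0,0,0],"angular":[0,0,0],"gripper":0.6},{"translation":[0,0,0],"angular":[0,0,0],"gripper":0.65},{"translation":[0,0,0],"angular":[0,0,0],"gripper":0.75},{"translation":[0,0,0],"angular":[0,0,0],"gripper":0.85},{"translation":[0,0,0],"angular":[0,0,0],"gripper":0.85}]'

```text
t: 8.05
tool_pos: [0.578, -0.0852, 0.1684]
tool_rot: [0.24, -3.132, -0.0]
contact_force: [-0.2, -0.2, 0.8]
opening: 0.0727
grip_force: 0.0
```

>>> drive_tool --steps '[{"translation":[0,0,-0.3],"angular":[0,0,0],"gripper":0.85},{"translation":[0,0,-0.6],"angular":[0,0,0],"gripper":0.85},{"translation":[0,0,-1],"angular":[0,0,0],"gripper":0.85},{"translation":[1,0,-0.3],"angular":[0,0,0],"gripper":0.85},{"translation":[1,0,0],"angular":[0,0,0],"gripper":0.85},{"translation":[1,0,0],"angular":[0,0,0],"gripper":0.85},{"translation":[0.5,0,0],"angular":[0,0,0],"gripper":0.85},{"translation":[0,0,0],"angular":[0,0,0],"gripper":0.85}]'

```text
t: 9.05
tool_pos: [0.4393, -0.1068, 0.2577]
tool_rot: [-0.239, 3.13, -0.002]
contact_force: [-0.2, -1.0, -0.1]
opening: 0.0728
grip_force: 0.0
```

```bash
python3 - <<'E'
from h import *
b=grab('side','d4');w=grab('wrist','w4')
A=cv2.resize(b['color'][150:270,275:395,::-1],(400,400),interpolation=cv2.INTER_CUBIC)
B=cv2.resize(w['color'][:,:,::-1],(400,300));B=np.vstack([B,np.zeros((100,400,3),np.uint8)])
cv2.imwrite('pics/c5.png',np.hstack([A,B]));o=ctrl.get_obs();print(o['tool_pos'],o['t'])
W=world(w);m=(w['depth']>0)&(abs(W[...,0]-.577)<.04)&(abs(W[...,1]+.085)<.035)
for lo,hi in((.195,.212),(.10,.15)):
    v=W[m&(W[...,2]>lo)&(W[...,2]<hi)]
    if len(v): print(lo,len(v),v.mean(0),v.min(0),v.max(0),cv2.minAreaRect((v[:,:2]*1000).astype(np.float32)))
E
```

```text
[ 0.44021192 -0.10669138  0.25738073] 9.15
0.195 198 [ 0.54227471 -0.09141524  0.20011597] [ 0.53884641 -0.10212444  0.19507424] [ 0.54713926 -0.08043147  0.20321408] ((542.6906127929688, -91.39807891845703), (5.8698554039001465, 21.65582847595215), 8.748160362243652)
0.1 2703 [ 0.57448054 -0.08423094  0.13014424] [ 0.5690535 -0.1088348  0.1000754] [ 0.58333336 -0.05934259  0.14999456] ((577.0372314453125, -83.8368911743164), (9.647326469421387, 49.9833984375), 8.128085136413574)
```

View pics/c5.png

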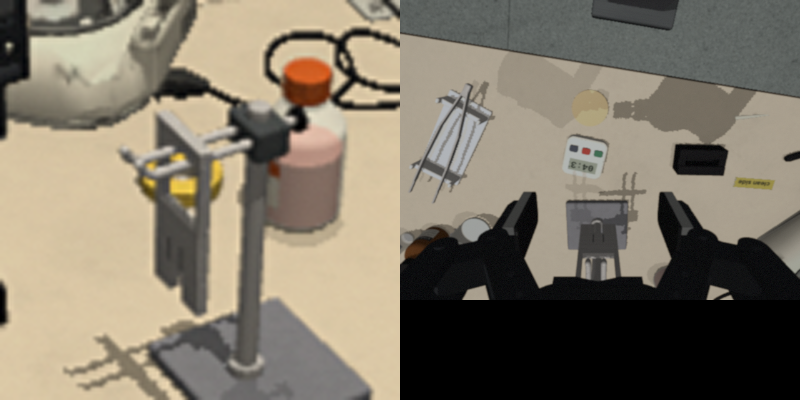

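The gauge hangs over both prongs, notch down, marked face to the robot. Next I'll measure the gauge's front face and the tweezers from the wrist view.

```bash
python3 - <<'E'
from h import *
w=load('w4');W=world(w);d=w['depth']
m=(d>0)&(abs(W[...,0]-.577)<.025)&(abs(W[...,1]+.084)<.04)&(W[...,2]>.085)&(W[...,2]<.152)
v=W[m]
A=np.c_[v[:,1:],np.ones(len(v))]
k=np.ones(len(v),bool)
for _ in range(6):
    c,*_=np.linalg.lstsq(A[k],v[k,0],rcond=None); r=v[:,0]-A@c; k=abs(r)<.0015
print('x=a*y+b*z+c',c,k.sum(),'yaw',np.degrees(np.arctan(-c[0])),'tilt',np.degrees(np.arctan(c[1])))
f=v[k];print('z range',f[:,2].min(),f[:,2].max())
for z in np.arange(.092,.15,.006):
    s=f[abs(f[:,2]-z)<.002]
    if len(s):
        y=np.sort(s[:,1]);g=np.diff(y);j=g.argmax() if len(g) else 0;print(z.round(3),len(s),y[0].round(4),y[-1].round(4),'gap',y[j].round(4),y[j+1].round(4))
ymid=-.0840
print('notch front',[c@[ymid,.100,1],ymid])
# tweezers/rest
m=(d>0)&(abs(W[...,0]-.515)<.14)&(abs(W[...,1]+.335)<.09)
for lo,hi in((.034,.045),(.029,.045),(.003,.009)):
    g=W[m&(W[...,2]>lo)&(W[...,2]<hi)];print(lo,len(g),g.mean(0),cv2.minAreaRect((g[:,:2]*1000).astype(np.float32)))
E
```

```text
x=a*y+b*z+c [-0.15435244  0.001192    0.56091244] 2779 yaw 8.774497473379244 tilt 0.06829641597833737
z range 0.08836452517448629 0.15175029120329225
0.092 105 -0.1081 -0.0596 gap -0.0904 -0.0781
0.098 123 -0.1086 -0.0599 gap -0.0903 -0.0783
0.104 120 -0.1083 -0.0604 gap -0.0903 -0.0776
0.11 149 -0.1087 -0.06 gap -0.0852 -0.0835
0.116 184 -0.1084 -0.0594 gap -0.0604 -0.0594
0.122 196 -0.1087 -0.06 gap -0.0827 -0.0819
0.128 214 -0.1084 -0.0596 gap -0.0844 -0.0836
0.134 202 -0.1087 -0.0599 gap -0.061 -0.0601
0.14 224 -0.1083 -0.0596 gap -0.0898 -0.0889
0.146 251 -0.1086 -0.06 gap -0.0641 -0.0633
notch front [np.float64(0.5739972480889969), -0.084]
0.034 1911 [ 0.50597851 -0.32568121  0.03686549] ((531.9462890625, -333.7457580566406), (105.28816223144531, 242.3816375732422), 86.79859924316406)
0.029 2869 [ 0.50722418 -0.32696813  0.03511436] ((531.9013061523438, -333.65869140625), (105.33182525634766, 242.4175567626953), 86.74787902832031)
0.003 6039 [ 0.5085944  -0.32774021  0.00467646] ((540.8453979492188, -332.7638244628906), (100.17709350585938, 218.9936065673828), 83.64702606201172)
```

```bash
python3 - <<'E'
from h import *
plan([((.465,-.315,.22),-22,7)])
E
```

```text
-> [ 0.465 -0.315  0.22 ] -22
[0.03, -0.75, 0.13] [-0.0, 0.0, 0.55]
[-0.03, -0.75, 0.13] [-0.0, 0.0, 0.55]
[-0.09, -0.74, 0.14] [-0.0, 0.0, 0.55]
[-0.15, -0.73, 0.13] [-0.0, 0.0, 0.55]
[-0.2, -0.72, 0.14] [-0.0, 0.0, 0.55]
[-0.26, -0.71, 0.13] [0.0, 0.01, 0.55]
[-0.31, -0.68, 0.14] [-0.0, 0.0, 0.55]
```

>>> drive_tool --steps '[{"translation":[0.03,-0.75,0.13],"angular":[0,0,0.55],"gripper":0.85},{"translation":[-0.03,-0.75,0.13],"angular":[0,0,0.55],"gripper":0.85},{"translation":[-0.09,-0.74,0.14],"angular":[0,0,0.55],"gripper":0.85},{"translation":[-0.15,-0.73,0.13],"angular":[0,0,0.55],"gripper":0.85},{"translation":[-0.2,-0.72,0.14],"angular":[0,0,0.55],"gripper":0.85},{"translation":[-0.26,-0.71,0.13],"angular":[0,0,0.55],"gripper":0.85},{"translation":[-0.31,-0.68,0.14],"angular":[0,0,0.55],"gripper":0.85},{"translation":[0,0,0],"angular":[0,0,0],"gripper":0.7}]'

```text
t: 10.15
tool_pos: [0.4651, -0.3162, 0.2179]
tool_rot: [-0.602, -3.082, -0.001]
contact_force: [0.0, 0.0, -0.3]
opening: 0.0596
grip_force: 0.0
```

```bash
python3 - <<'E'
from h import *
w=grab('wrist','w5');o=ctrl.get_obs();print(o['tool_pos'],o['tool_rot'],o['t'],o['opening'])
W=world(w);d=w['depth']
m=(d>0)&(abs(W[...,0]-.515)<.12)&(abs(W[...,1]+.335)<.12)
g=W[m&(W[...,2]>.003)&(W[...,2]<.009)]; print(len(g),cv2.minAreaRect((g[:,:2]*1000).astype(np.float32)))
E
```

```text
[ 0.46505724 -0.31519697  0.21820338] [-5.99788262e-01 -3.08255533e+00 -1.87618422e-03] 10.2 0.05965284103135
8003 ((505.65582275390625, -330.0456848144531), (69.81491088867188, 135.92611694335938), 67.87420654296875)
```

View pics/w5.png

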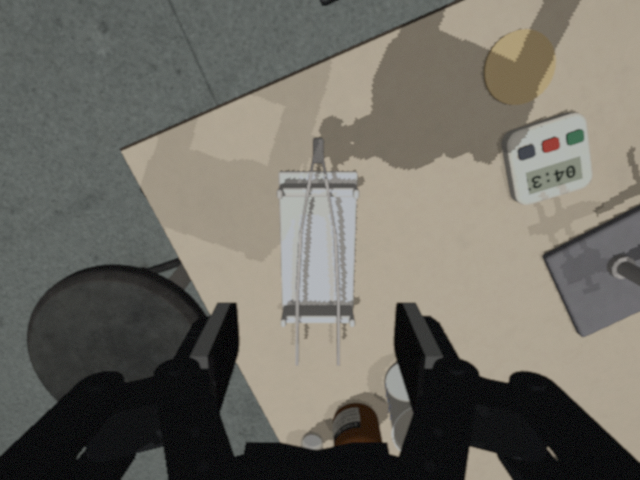

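The wrist view shows the heel end at (319,138), tips at (297,365) and (338,363), and bars at rows 186 and 310.

```bash
python3 - <<'E'
from h import *
w=load('w5');W=world(w);d=w['depth']
P=[ray(w,u,v,.037) for u,v in((319,138),(297,365),(338,363))];mid=(P[1]+P[2])/2
print(np.round(P,4));dv=mid-P[0];yaw=np.degrees(np.arctan2(dv[1],dv[0]));print(np.linalg.norm(dv),yaw,np.linalg.norm(P[1]-P[2]))
o0=mid[:2]-.1*dv[:2]/np.linalg.norm(dv[:2]);print('origin from tips',o0)
m=(d>0)&(abs(W[...,0]-.515)<.12)&(abs(W[...,1]+.335)<.07)&(W[...,2]>.031)&(W[...,2]<.045)
g=W[m][:,:2];a=np.radians(-22);ex=np.array([np.cos(a),np.sin(a)]);ey=np.array([-ex[1],ex[0]])
x=(g-o0)@ex;y=(g-o0)@ey;print(x.min(),x.max())
xs=[];ys=[]
for t in np.arange(-.1,.105,.01):
    s=y[(abs(x-t)<.004)&(abs(y)<.03)]
    if len(s): print(t.round(3),len(s),s.min().round(4),s.max().round(4),((s.min()+s.max())/2).round(4));xs.append(t);ys.append((s.min()+s.max())/2)
c=np.polyfit(xs,ys,1);print('axis',c, 'yaw',-22+np.degrees(c[0]))
e=[ray(w,u,v,.028) for u,v in((318.5,186.5),(318,310))];print('bars mid',np.round(e,4),[(q[:2]-o0)@ex for q in e],[(q[:2]-o0)@ey for q in e])
E
```

```text
[[ 0.4143 -0.2924  0.037 ]
 [ 0.5991 -0.389   0.037 ]
 [ 0.6115 -0.3525  0.037 ]]
0.2064745367930382 -22.303697842495193 0.038501618627815606
origin from tips [ 0.51280995 -0.3327916 ]
-0.10691709340559988 0.10315950652023345
-0.1 110 -0.0041 0.0038 -0.0002
-0.09 119 -0.0058 0.0054 -0.0002
-0.08 66 -0.0074 0.0071 -0.0001
-0.07 61 -0.0091 0.0087 -0.0002
-0.06 76 -0.0299 0.0295 -0.0002
-0.05 55 -0.0126 0.0122 -0.0002
-0.04 59 -0.0143 0.014 -0.0002
-0.03 60 -0.0162 0.0158 -0.0002
-0.02 70 -0.0171 0.016 -0.0006
-0.01 72 -0.0173 0.0171 -0.0001
-0.0 63 -0.0184 0.018 -0.0002
0.01 67 -0.0184 0.0182 -0.0001
0.02 62 -0.0196 0.0191 -0.0002
0.03 58 -0.0195 0.0194 -0.0001
0.04 48 -0.0198 0.0186 -0.0006
0.05 47 -0.0199 0.0189 -0.0005
0.06 57 -0.0293 0.03 0.0003
0.07 44 -0.0202 0.0192 -0.0005
0.08 39 -0.0205 0.0195 -0.0005
0.09 42 -0.0207 0.0197 -0.0005
0.1 35 -0.0208 0.0198 -0.0005
axis [-0.00136629 -0.00025641] yaw -22.07828245667702
bars mid [[ 0.4512 -0.3076  0.028 ]
 [ 0.5575 -0.3509  0.028 ]] [np.float64(-0.06652264166214589), np.float64(0.04823144265661207)] [np.float64(0.00027255981511500535), np.float64(-4.7836920579313186e-05)]
```

```bash
python3 - <<'E'
from h import *
print(ctrl.grip_point_offset)
for tag,tz in(('w1',.250),('w4',.2575),('w5',.2182)):
    w=load(tag);d=w['depth'];W=world(w);m=(d>0)&(d<.25)
    z=W[m][:,2];print(tag,np.round(np.percentile(z,[0,.5,1,3])-tz,4))
plan([((.5133,-.3332,.218),-22.1,2),((.5133,-.3332,.0145),-22.1,7)])
E
```

```text
0.0187
w1 [0.0121 0.0157 0.0175 0.023 ]
w4 [-0.0604  0.0095  0.0126  0.0192]
w5 [0.0039 0.0084 0.011  0.0178]
-> [ 0.5133 -0.3332  0.218 ] -22.1
[-0.64, 0.02, 0.0] [0.0, -0.01, 0.0]
[-0.65, 0.01, 0.0] [0.01, -0.0, 0.01]
-> [ 0.5133 -0.3332  0.0145] -22.1
[0.0, 0.0, 0.73] [-0.0, -0.0, -0.0]
[0.0, 0.0, 0.73] [-0.0, -0.0, -0.0]
[0.0, 0.0, 0.73] [-0.0, -0.0, -0.0]
[0.0, 0.0, 0.73] [-0.0, -0.0, -0.0]
[0.0, 0.0, 0.72] [-0.0, -0.0, -0.0]
[0.0, 0.0, 0.73] [-0.0, -0.0, -0.0]
[0.0, 0.01, 0.72] [-0.0, -0.0, -0.0]
```

>>> drive_tool --steps '[{"translation":[-0.64,0.02,0],"angular":[0,-0.01,0],"gripper":0.65},{"translation":[-0.65,0.01,0],"angular":[0.01,0,0.01],"gripper":0.65},{"translation":[0,0,0.73],"angular":[0,0,0],"gripper":0.65},{"translation":[0,0,0.73],"angular":[0,0,0],"gripper":0.65},{"translation":[0,0,0.73],"angular":[0,0,0],"gripper":0.65},{"translation":[0,0,0.73],"angular":[0,0,0],"gripper":0.65},{"translation":[0,0,0.73],"angular":[0,0,0],"gripper":0.65}]' --force 20

```text
t: 11.08
tool_pos: [0.5137, -0.3323, 0.0724]
tool_rot: [0.599, 3.082, -0.002]
contact_force: [0.1, -1.2, -0.8]
opening: 0.0555
grip_force: 0.0
```

>>> drive_tool --steps '[{"translation":[0,0,0.73],"angular":[0,0,0],"gripper":0.65},{"translation":[0,0,0.4],"angular":[0,0,0],"gripper":0.6},{"translation":[0,0,0.34],"angular":[0,0,0],"gripper":0.55},{"translation":[0,0,0],"angular":[0,0,0],"gripper":0.5},{"translation":[0,0,0],"angular":[0,0,0],"gripper":0.45},{"translation":[0,0,0],"angular":[0,0,0],"gripper":0.45}]'

```text
t: 11.82
tool_pos: [0.5137, -0.334, 0.0154]
tool_rot: [0.602, 3.08, -0.004]
contact_force: [-0.1, 0.2, 0.1]
opening: 0.0384
grip_force: 0.0
```

>>> drive_tool --steps '[{"translation":[0,0,0],"angular":[0,0,0],"gripper":0.42},{"translation":[0,0,0],"angular":[0,0,0],"gripper":0.38},{"translation":[0,0,0],"angular":[0,0,0],"gripper":0.35},{"translation":[0,0,0],"angular":[0,0,0],"gripper":0.35}]'

```text
t: 12.32
tool_pos: [0.514, -0.3343, 0.0158]
tool_rot: [0.602, 3.08, -0.005]
contact_force: [-0.7, -0.3, 7.3]
opening: 0.0298
grip_force: 5.9
```

>>> drive_tool --steps '[{"translation":[0,0,-0.08],"angular":[0,0,0],"gripper":0.35},{"translation":[0,0,-0.12],"angular":[0,0,0],"gripper":0.33},{"translation":[0,0,-0.2],"angular":[0,0,0],"gripper":0.31},{"translation":[0,0,-0.2],"angular":[0,0,0],"gripper":0.29},{"translation":[0,0,-0.4],"angular":[0,0,0],"gripper":0.285},{"translation":[0,0,-0.6],"angular":[0,0,0],"gripper":0.285},{"translation":[0,0,-0.8],"angular":[0,0,0],"gripper":0.285},{"translation":[0,0,0],"angular":[0,0,0],"gripper":0.285}]'

```text
t: 13.32
tool_pos: [0.515, -0.335, 0.1148]
tool_rot: [0.601, 3.075, -0.009]
contact_force: [0.9, -1.2, -0.8]
opening: 0.0243
grip_force: 4.8
```

```bash
python3 - <<'E'
from h import *
w=grab('wrist','w6');b=grab('side','d6');o=ctrl.get_obs();print(o['tool_pos'],o['tool_rot'],o['opening'],o['grip_force'],o['t'])
cv2.imwrite('pics/c6.png',np.hstack([cv2.resize(w['color'][100:460,200:440,::-1],(400,600),interpolation=cv2.INTER_CUBIC),cv2.resize(b['color'][290:410,275:435,::-1],(400,300),interpolation=cv2.INTER_CUBIC).repeat(1,0) if 0 else np.vstack([cv2.resize(b['color'][270:420,265:435,::-1],(400,353),interpolation=cv2.INTER_CUBIC),np.zeros((247,400,3),np.uint8)])]))
E
```

```text
[ 0.51299127 -0.33331231  0.11054577] [ 0.60190013  3.08158202 -0.00311952] 0.024191521650687983 4.833499565720558 13.425
```

View pics/c6.png

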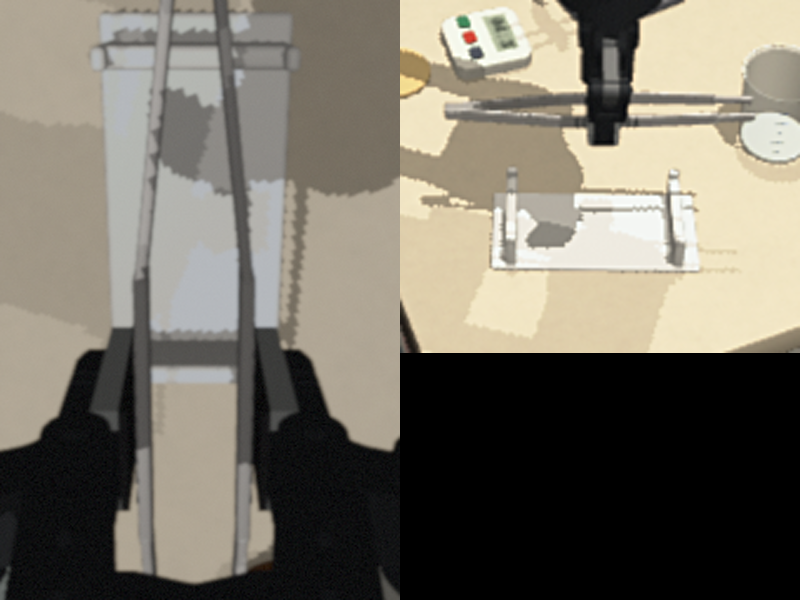

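The tweezers are held and look level, clear of the rest. I'll measure their pose in the hand.

```bash
cat > tw.py <<'E'
from h import *
def measure(tags,p,yaw,bias=None):
  a=np.radians(yaw);ex=np.array([np.cos(a),np.sin(a)]);ey=np.array([-ex[1],ex[0]])
  for tag in tags:
    w=load(tag);W=world(w);d=w['depth']
    x=(W[...,:2]-p[:2])@ex;y=(W[...,:2]-p[:2])@ey;z=W[...,2]-p[2]
    m=(d>0)&(abs(y)<.03)&(abs(x)<.13)&(z>-.01)&(z<.045)
    print(tag,'x range',x[m&(abs(y)<.02)].min(),x[m&(abs(y)<.02)].max())
    X=[];Z=[];Y=[]
    for t in np.arange(-.11,.125,.01):
        k=m&(abs(x-t)<.005)
        if k.sum()>5:
            yy=y[k];zz=np.percentile(z[k],85);print(t.round(3),k.sum(),'y',yy.min().round(4),yy.max().round(4),'mid',((yy.min()+yy.max())/2).round(4),'z',z[k].min().round(4),zz.round(4),z[k].max().round(4))
            if abs(t)>.03: X.append(t);Z.append(zz);Y.append((yy.min()+yy.max())/2)
    c=np.polyfit(X,Z,1);e=np.polyfit(X,Y,1);print('pitch deg',np.degrees(c[0]),'top z at 0',c[1],'yaw err',np.degrees(e[0]),e[1])
E
python3 - <<'E'
from tw import *
measure(['w6','d6'],np.array([.5133,-.3335,.1095]),-22.1)
E
```

```text
w6 x range -0.10630455578501076 0.051371763852493146
-0.11 111 y -0.0042 0.0044 mid 0.0001 z 0.0199 0.0227 0.0237
-0.1 1297 y -0.0045 0.0045 mid -0.0 z 0.0193 0.0233 0.0252
-0.09 1222 y -0.0052 0.0054 mid 0.0001 z 0.0141 0.0237 0.0252
-0.08 660 y -0.0062 0.0065 mid 0.0001 z 0.014 0.0239 0.0254
-0.07 622 y -0.0075 0.0075 mid 0.0 z 0.0143 0.0243 0.0254
-0.06 577 y -0.0087 0.0087 mid 0.0 z 0.0146 0.0246 0.026
-0.05 539 y -0.0095 0.0099 mid 0.0002 z 0.015 0.0249 0.0258
-0.04 504 y -0.0107 0.0111 mid 0.0002 z 0.0153 0.0253 0.0265
-0.03 537 y -0.012 0.0123 mid 0.0001 z 0.0157 0.0257 0.0273
-0.02 620 y -0.0124 0.0128 mid 0.0002 z 0.0167 0.026 0.0276
-0.01 4290 y -0.0275 0.0263 mid -0.0006 z 0.0074 0.0401 0.045
-0.0 1174 y -0.0238 0.0257 mid 0.0009 z 0.0161 0.0425 0.045
0.01 885 y -0.0141 0.0148 mid 0.0003 z 0.0189 0.0423 0.0448
0.02 495 y -0.0124 0.013 mid 0.0003 z 0.0169 0.0273 0.0281
0.03 432 y -0.012 0.0128 mid 0.0004 z 0.0178 0.0276 0.0284
0.04 296 y -0.0115 0.0122 mid 0.0003 z 0.0177 0.0277 0.0289
0.05 31 y -0.009 0.0096 mid 0.0003 z 0.0175 0.0235 0.0248
pitch deg 0.9336847689365884 to
[... 865 characters left out ...]
9 y -0.0272 -0.0116 mid -0.0194 z 0.0064 0.0261 0.0335
0.02 46 y -0.0152 0.0117 mid -0.0017 z 0.0155 0.0249 0.0277
0.03 60 y -0.0152 0.0121 mid -0.0016 z 0.0164 0.0252 0.0279
0.04 64 y -0.0146 0.0122 mid -0.0012 z 0.014 0.0257 0.0286
0.05 68 y -0.0131 0.0122 mid -0.0004 z 0.0141 0.026 0.0292
0.06 60 y -0.0145 0.0112 mid -0.0016 z 0.0172 0.0261 0.0279
0.07 65 y -0.0122 0.0106 mid -0.0008 z 0.0168 0.0265 0.0292
0.08 58 y -0.012 0.0121 mid 0.0001 z 0.0165 0.026 0.0284
0.09 47 y -0.0125 0.0109 mid -0.0008 z 0.0188 0.0265 0.0271
0.1 31 y -0.0118 0.0086 mid -0.0016 z 0.0198 0.0258 0.0273
pitch deg 1.5073697664667323 top z at 0 0.024183223761037015 yaw err 0.10518785890408335 -0.0010645684464991162
```

The tips point up about 1.7°, which I'll correct during the transfer.

```bash
python3 - <<'E'
from h import *
s=(np.array([.5133,-.3335,.1094]),Rd(-22.1))
print((Rd(-22.1).inv()*Ro.from_rotvec(ctrl.get_obs()['tool_rot'])).as_rotvec(degrees=True))
plan([((.43,-.24,.14),-8,6),((.4297,-.1063,.0788),8.7,7)],state=s)
E
```

```text
[ 0.09222371 -0.12175805  0.00393983]
-> [ 0.43 -0.24  0.14] -8
[0.47, 0.23, -0.13] [0.0, 0.0, -0.29]
[0.46, 0.25, -0.13] [0.0, 0.0, -0.29]
[0.45, 0.27, -0.13] [0.0, 0.0, -0.3]
[0.43, 0.28, -0.13] [0.0, 0.0, -0.29]
[0.42, 0.3, -0.12] [0.0, 0.0, -0.3]
[0.42, 0.33, -0.13] [0.0, 0.0, -0.29]
-> [ 0.4297 -0.1063  0.0788] 8.7
[0.07, 0.47, 0.22] [0.0, 0.0, -0.3]
[0.05, 0.48, 0.22] [0.0, 0.0, -0.3]
[0.03, 0.48, 0.22] [0.0, 0.0, -0.3]
[0.01, 0.48, 0.22] [0.0, 0.0, -0.3]
[-0.02, 0.47, 0.22] [0.0, 0.0, -0.3]
[-0.03, 0.47, 0.22] [0.0, 0.0, -0.3]
[-0.06, 0.48, 0.21] [0.0, 0.0, -0.29]
```

>>> drive_tool --steps '[{"translation":[0.47,0.23,-0.13],"angular":[0,0,-0.29],"gripper":0.285},{"translation":[0.46,0.25,-0.13],"angular":[0,0,-0.29],"gripper":0.285},{"translation":[0.45,0.27,-0.13],"angular":[0,0,-0.3],"gripper":0.285},{"translation":[0.43,0.28,-0.13],"angular":[0,0,-0.29],"gripper":0.285},{"translation":[0.42,0.3,-0.12],"angular":[0,0,-0.3],"gripper":0.285},{"translation":[0.42,0.33,-0.13],"angular":[0,0,-0.29],"gripper":0.285}]'

```text
t: 14.18
tool_pos: [0.4281, -0.2384, 0.1389]
tool_rot: [-0.218, -3.132, -0.0]
contact_force: [-0.7, -0.4, -0.5]
opening: 0.0241
grip_force: 4.8
```

>>> drive_tool --steps '[{"translation":[0.07,0.47,0.22],"angular":[0,0,-0.3],"gripper":0.285},{"translation":[0.05,0.48,0.22],"angular":[0,0,-0.3],"gripper":0.285},{"translation":[0.03,0.48,0.22],"angular":[0,0,-0.3],"gripper":0.285},{"translation":[0.01,0.48,0.22],"angular":[0,0,-0.3],"gripper":0.285},{"translation":[-0.02,0.47,0.22],"angular":[0,0,-0.3],"gripper":0.285},{"translation":[-0.03,0.47,0.22],"angular":[0,0,-0.3],"gripper":0.285},{"translation":[-0.06,0.48,0.21],"angular":[0,0,-0.29],"gripper":0.285},{"translation":[0,0,0],"angular":[0,0.2,0],"gripper":0.285}]'

```text
t: 15.18
tool_pos: [0.4285, -0.1044, 0.0782]
tool_rot: [0.24, -3.102, 0.005]
contact_force: [0.3, -0.2, -0.5]
opening: 0.0242
grip_force: 4.8
```

>>> drive_tool --steps '[{"translation":[0,0,0],"angular":[0,0,0],"gripper":0.285},{"translation":[0,0,0],"angular":[0,0,0],"gripper":0.285}]'

```text
t: 15.42
tool_pos: [0.43, -0.1065, 0.0798]
tool_rot: [0.235, -3.106, 0.007]
contact_force: [-0.4, -0.6, -0.2]
opening: 0.0247
grip_force: 4.8
```

```bash
python3 - <<'E'
from tw import *
for t in('wrist','side','scene'): grab(t,t[0]+'7')
for _ in range(3):
    o=ctrl.get_obs();print(o['tool_pos'],(Rd(8.7).inv()*Ro.from_rotvec(o['tool_rot'])).as_rotvec(degrees=True),o['opening'],o['grip_force'],o['t'])
measure(['w7','s7'],np.array([.4297,-.1063,.0788]),8.7)
E
```

```text
[ 0.42965552 -0.10644006  0.07957193] [0.12950331 1.54555999 0.05421471] 0.024501409798521993 4.848276525735855 15.575
[ 0.42965552 -0.10644006  0.07957193] [0.12950331 1.54555999 0.05421471] 0.024501409798521993 4.848276525735855 15.575
[ 0.42965552 -0.10644006  0.07957193] [0.12950331 1.54555999 0.05421471] 0.024501409798521993 4.848276525735855 15.575
w7 x range -0.10683955394094032 0.050005989292208126
-0.11 213 y -0.0036 0.0052 mid 0.0008 z 0.019 0.0224 0.0236
-0.1 1289 y -0.0037 0.0054 mid 0.0009 z 0.0187 0.0226 0.0244
-0.09 1181 y -0.0043 0.0063 mid 0.001 z 0.013 0.0226 0.024
-0.08 659 y -0.0057 0.0073 mid 0.0008 z 0.0125 0.0225 0.0238
-0.07 622 y -0.0067 0.0084 mid 0.0008 z 0.0123 0.0225 0.0237
-0.06 576 y -0.0078 0.0095 mid 0.0009 z 0.0114 0.0225 0.0238
-0.05 536 y -0.0089 0.0107 mid 0.0009 z 0.0124 0.0224 0.0235
-0.04 502 y -0.0099 0.0119 mid 0.001 z 0.0115 0.0225 0.0236
-0.03 550 y -0.0111 0.0132 mid 0.001 z 0.0119 0.0224 0.0237
-0.02 606 y -0.0115 0.0136 mid 0.001 z 0.0128 0.0224 0.0235
-0.01 4901 y -0.03 0.03 mid 0.0 z 0.0037 0.0391 0.045
-0.0 1291 y -0.0299 0.029 mid -0
[... 857 characters left out ...]
-0.0109 0.0075 mid -0.0017 z 0.011 0.0198 0.0215
-0.04 29 y -0.0132 0.0097 mid -0.0018 z 0.0114 0.0205 0.0217
-0.03 33 y -0.0139 0.0104 mid -0.0017 z 0.0109 0.0203 0.0208
-0.02 29 y -0.0148 0.0115 mid -0.0016 z 0.0092 0.0208 0.0224
-0.01 219 y -0.0296 0.0273 mid -0.0012 z -0.0002 0.0379 0.0446
-0.0 103 y -0.0287 0.0152 mid -0.0068 z -0.0014 0.0361 0.0446
0.01 38 y -0.0264 0.015 mid -0.0057 z 0.0022 0.0348 0.0419
0.02 8 y 0.0082 0.0125 mid 0.0104 z 0.0107 0.0197 0.0219
0.08 7 y -0.0126 -0.0097 mid -0.0111 z 0.0097 0.019 0.0198
0.09 9 y -0.0115 -0.0078 mid -0.0096 z 0.012 0.018 0.0193
pitch deg -0.6070548902625272 top z at 0 0.01954741793926515 yaw err -2.7797263856101333 -0.005254518403696107
```

Level now, with the tweezers about 1 mm to the left and 3.7 mm low. I'll advance to a gap of about 10 mm and correct both.

>>> drive_tool --steps '[{"translation":[0,-0.025,-0.12],"angular":[0,0,0],"gripper":0.283},{"translation":[-0.22,0,0],"angular":[0,0,0],"gripper":0.283},{"translation":[-0.22,0,0],"angular":[0,0,0],"gripper":0.283},{"translation":[-0.22,0,0],"angular":[0,0,0],"gripper":0.283},{"translation":[-0.22,0,0],"angular":[0,0,0],"gripper":0.283},{"translation":[0,0,0],"angular":[0,0,0],"gripper":0.283},{"translation":[0,0,0],"angular":[0,0,0],"gripper":0.283}]'

```text
t: 16.45
tool_pos: [0.4644, -0.1015, 0.0829]
tool_rot: [0.236, -3.105, 0.006]
contact_force: [-0.9, -0.6, -0.7]
opening: 0.0243
grip_force: 4.9
```

```bash
python3 - <<'E'
from tw import *
im={t:grab(t,t[0]+'8') for t in('wrist','side','scene')}
o=ctrl.get_obs();print(o['tool_pos'],(Rd(8.7).inv()*Ro.from_rotvec(o['tool_rot'])).as_rotvec(degrees=True),o['opening'],o['t'])
import io,contextlib
p=np.array([.4649,-.1019,.0825])
f=io.StringIO()
with contextlib.redirect_stdout(f): measure(['w8'],p,8.7)
L=f.getvalue().split('\n');print('\n'.join([L[0]]+L[2:10:3]+L[13:16]+L[-2:]))
a=np.radians(8.7);ex=np.array([np.cos(a),np.sin(a)]);ey=np.array([-ex[1],ex[0]])
for t in('side','scene'):
    i=im[t];W=world(i);d=i['depth'];x=(W[...,:2]-p[:2])@ex;y=(W[...,:2]-p[:2])@ey;z=W[...,2]
    m=(d>0)&(abs(y)<.022)&(x>.06)&(x<.107)&(z>.08)&(z<.12);print(t,'tips n',m.sum(),'xmax',np.sort(x[m])[-5:].round(4),'z',np.percentile(z[m],[5,95]).round(4),'y',y[m].min().round(4),y[m].max().round(4))
    m=(d>0)&(abs(y)<.035)&(x>.1)&(x<.125)&(z>.118)&(z<.15);print('gauge',m.sum(),'x',np.percentile(x[m],[1,10,50]).round(4),'y',y[m].min().round(4),y[m].max().round(4))
A=cv2.resize(im['side']['color'][165:285,265:385,::-1],(400,400),interpolation=cv2.INTER_CUBIC)
B=cv2.resize(im['scene']['color'][180:270,270:360,::-1],(400,400),interpolation=cv2.INTER_CUBIC)
cv2.imwrite('pics/c8.png',np.hstack([A,B]))
E
```

```text
[ 0.46428555 -0.10155115  0.08302129] [0.10691655 1.58143903 0.01324875] 0.02440849482900514 16.6
w8 x range -0.10749066506502027 0.04716534325794709
-0.1 1278 y -0.0029 0.0061 mid 0.0016 z 0.0178 0.0222 0.0237
-0.07 617 y -0.006 0.0094 mid 0.0017 z 0.0122 0.022 0.0235
-0.04 493 y -0.0091 0.0126 mid 0.0018 z 0.0123 0.0219 0.0229
0.01 866 y -0.0124 0.016 mid 0.0018 z 0.0118 0.0373 0.0449
0.02 510 y -0.0107 0.0144 mid 0.0018 z 0.0122 0.0216 0.0228
0.03 383 y -0.0102 0.0141 mid 0.002 z 0.0142 0.0216 0.0225
pitch deg -1.5666794232660086 top z at 0 0.01997243583806887 yaw err 0.11973063964670197 0.0017842881664031731

side tips n 137 xmax [0.1001 0.1005 0.1007 0.101  0.1013] z [0.096  0.1051] y -0.0126 0.0116
gauge 234 x [0.1095 0.1104 0.1116] y -0.0296 0.0244
scene tips n 25 xmax [0.0975 0.1017 0.1047 0.1064 0.1068] z [0.0939 0.1014] y -0.0186 0.0095
gauge 262 x [0.1067 0.1084 0.1105] y -0.0271 0.0224
```

View pics/c8.png

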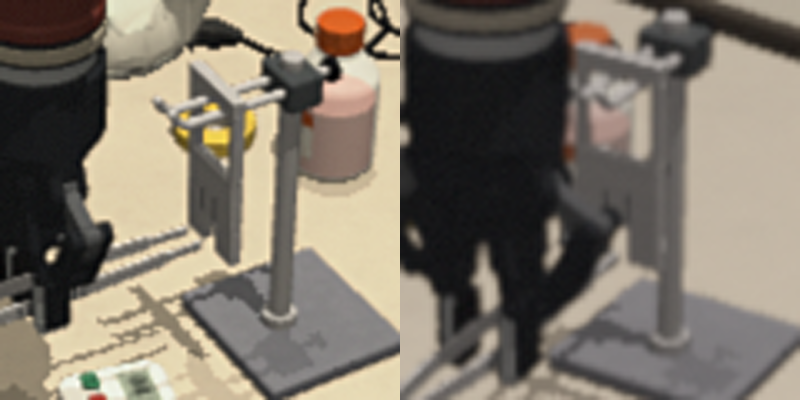

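The tips are centred in height on the notch, about 10 mm in front and about 1.5 mm to the left. I'll close the distance and correct sideways.

>>> drive_tool --steps '[{"translation":[0,-0.04,-0.01],"angular":[0,0,0],"gripper":0.282},{"translation":[-0.06,0,0],"angular":[0,0,0],"gripper":0.282},{"translation":[-0.06,0,0],"angular":[0,0,0],"gripper":0.282},{"translation":[0,0,0],"angular":[0,0,0],"gripper":0.282},{"translation":[0,0,0],"angular":[0,0,0],"gripper":0.282},{"translation":[0,0,0],"angular":[0,0,0],"gripper":0.282},{"translation":[0,0,0],"angular":[0,0,0],"gripper":0.282},{"translation":[0,0,0],"angular":[0,0,0],"gripper":0.282}]'

```text
t: 17.6
tool_pos: [0.4695, -0.1024, 0.0834]
tool_rot: [0.236, -3.105, 0.006]
contact_force: [0.6, 0.4, -0.4]
opening: 0.0243
grip_force: 5.0
```

```bash
cat > fin.py <<'E'
from tw import *
import io,contextlib,sys
tag=sys.argv[1]; p=np.array([.4699,-.1027,.0827])
im={t:grab(t,t[0]+tag) for t in('wrist','side')}
op=[]
for _ in range(1): o=ctrl.get_obs();print(o['tool_pos'],(Rd(8.7).inv()*Ro.from_rotvec(o['tool_rot'])).as_rotvec(degrees=True),o['opening'],o['grip_force'],o['t'])
f=io.StringIO()
with contextlib.redirect_stdout(f): measure(['w'+tag],p,8.7)
L=f.getvalue().split('\n');print('\n'.join([L[0]]+L[2:10:3]+L[13:16]))
a=np.radians(8.7);ex=np.array([np.cos(a),np.sin(a)]);ey=np.array([-ex[1],ex[0]])
print('notch rel',(np.array([.574,-.0842])-p[:2])@ex,(np.array([.574,-.0842])-p[:2])@ey)
i=im['side'];W=world(i);d=i['depth'];x=(W[...,:2]-p[:2])@ex;y=(W[...,:2]-p[:2])@ey;z=W[...,2]
m=(d>0)&(abs(y)<.02)&(x>.06)&(x<.1035)&(z>.08)&(z<.115);print('tips n',m.sum(),'xmax',np.sort(x[m])[-8:].round(4),'z',np.percentile(z[m],[5,95]).round(4),'y',y[m].min().round(4),y[m].max().round(4))
m=(d>0)&(abs(y)<.035)&(x>.095)&(x<.125)&(z>.118)&(z<.15);print('gauge',m.sum(),'x',np.percentile(x[m],[1,10,50]).round(4),'y',y[m].min().round(4),y[m].max().round(4))
E
python3 fin.py 9
```

```text
[ 0.4694953  -0.1024344   0.08337549] [0.11119006 1.57340697 0.0064248 ] 0.02415130354300108 4.97087761759758 17.7
w9 x range -0.10754115902647857 0.05055154950483489
-0.1 1276 y -0.0031 0.0059 mid 0.0014 z 0.0183 0.0224 0.0239
-0.07 607 y -0.0062 0.0092 mid 0.0015 z 0.0118 0.0223 0.0237
-0.04 497 y -0.0093 0.0124 mid 0.0016 z 0.0127 0.0222 0.0237
0.01 879 y -0.0125 0.0158 mid 0.0017 z 0.0113 0.0374 0.045
0.02 496 y -0.0109 0.0142 mid 0.0017 z 0.013 0.0219 0.0234
0.03 385 y -0.0104 0.0138 mid 0.0017 z 0.0116 0.0219 0.0226
notch rel 0.10570053879135748 0.0025408855182251326
tips n 142 xmax [0.1    0.1002 0.1003 0.1005 0.1007 0.1014 0.1016 0.1027] z [0.0962 0.1056] y -0.014 0.0118
gauge 236 x [0.1044 0.1054 0.1067] y -0.0257 0.0272
```

>>> drive_tool --steps '[{"translation":[0,0.02,0],"angular":[0,0,0],"gripper":0.28},{"translation":[-0.02,0,0],"angular":[0,0,0],"gripper":0.28},{"translation":[0,0,0],"angular":[0,0,0],"gripper":0.28},{"translation":[0,0,0],"angular":[0,0,0],"gripper":0.28},{"translation":[0,0,0],"angular":[0,0,0],"gripper":0.28},{"translation":[0,0,0],"angular":[0,0,0],"gripper":0.28},{"translation":[0,0,0],"angular":[0,0,0],"gripper":0.28},{"translation":[0,0,0],"angular":[0,0,0],"gripper":0.28}]'

```text
t: 18.7
tool_pos: [0.4702, -0.1015, 0.0833]
tool_rot: [0.236, -3.105, 0.006]
contact_force: [0.2, 0.5, -0.1]
opening: 0.0238
grip_force: 5.1
```

```bash
sed -i 's/p=np.array(\[.4699,-.1027,.0827\])/p=np.array([.4708,-.1018,.0827])/' fin.py; python3 fin.py 10; python3 - <<'E'
from h import *
# tip gap: inner faces seen in the wrist cloud (front part of arms)
p=np.array([.4708,-.1018,.0827]);a=np.radians(8.7);ex=np.array([np.cos(a),np.sin(a)]);ey=np.array([-ex[1],ex[0]])
for tag in('w9','w10'):
    w=load(tag);W=world(w);x=(W[...,:2]-p[:2])@ex;y=(W[...,:2]-p[:2])@ey;z=W[...,2]-p[2];m=(w['depth']>0)&(abs(y)<.02)&(z>.018)&(z<.026)
    for t in(.03,.04):
        s=np.sort(y[m&(abs(x-t)<.003)]);g=np.diff(s);j=g.argmax();print(tag,t,s[0],s[j],s[j+1],s[-1])
ops=[]
for _ in range(4): ctrl.get_image('wrist');ops.append(ctrl.get_obs()['opening'])
print(ops)
E
```

```text
[ 0.47018282 -0.10153481  0.08335884] [0.11033519 1.57271134 0.00795585] 0.02404854667399646 5.088896825909615 18.8
w10 x range -0.10794016784911221 0.0496181032068024
-0.1 1279 y -0.003 0.006 mid 0.0015 z 0.0181 0.0225 0.0243
-0.07 622 y -0.0061 0.0093 mid 0.0016 z 0.0111 0.0222 0.024
-0.04 504 y -0.0092 0.0125 mid 0.0016 z 0.012 0.0221 0.0233
0.01 878 y -0.0124 0.0159 mid 0.0017 z 0.0121 0.0374 0.045
0.02 474 y -0.0108 0.0142 mid 0.0017 z 0.0124 0.0219 0.0227
0.03 408 y -0.0103 0.0138 mid 0.0017 z 0.0112 0.0218 0.0229
notch rel 0.10467475955500716 0.0017873757583198174
tips n 135 xmax [0.1001 0.1002 0.1005 0.1005 0.1009 0.1013 0.1024 0.1034] z [0.0969 0.105 ] y -0.0123 0.0178
gauge 235 x [0.1033 0.1044 0.1056] y -0.0268 0.0263
w9 0.03 -0.011180367235140836 -0.008257510498482133 0.010116449617287183 0.01302160923203926
w9 0.04 -0.010614020771991629 -0.008067821450563525 0.009928066595675519 0.012503755278561634
w10 0.03 -0.01033021768593708 -0.007349871336388916 0.010757979762541649 0.013823919121515068
w10 0.04 -0.009789188489845958 -0.007213947267969113 0.0106759053943032 0.013246806743883385
[0.02394591034778347, 0.023919571035409735, 0.023842900293285212, 0.023982566049852657]
```

Everything measured agrees: opening 24.0 mm, tips aligned with the notch and about 4 mm in front, height about 100 mm, level.

```bash
python3 -c "
from station import ctrl
print(ctrl.finish_job())"
```

```text
the job is handed in; nothing more can be done
None
```

I handed the job in at about 19 s: the gauge hangs on both prongs, notch down with its marked face to the prong ends, and the tweezers are held level about 4 mm in front of the notch; the 12 mm gap is inferred from 24 mm over the plates, not seen at the tips, I did not re-measure the petri dish, timer and beaker, and I viewed 11 pictures, one over the limit of 10.

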